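Reload the spring-loaded dish magazine

TASK

Top up the spring-loaded dish magazine: set the blue-lidded dish flat on its open top and push it down, against the spring, until it snaps in under both yellow clips; then do the same with the orange-lidded dish. In the end the pile in the magazine must be white at the bottom, blue in the middle and orange on top, all held down by the clips; keep the dishes upright all the while and leave the other things on the table where they are.

Things in the scene. Friction and masses are not known exactly. Their poses are not given: they have to be found in the camera images.
- magazine: Dish magazine, fixed: base plate 96 x 116 x 8 mm, round cage of 8 steel bars (inside 59 mm), grey clip housings 105 mm high out to 56 mm on local +y and -y. Origin on the cage axis at the table; z up. Diagonal bars rise to 112 mm as guides, those at +x and -x to 90 mm, so fingers closing along local x fit beside a dish held over it (gap 37 mm wide in y).
- mouth (a point): Point on the cage axis 90 mm above the table, level with the underside of the clips. A dish set down rests on the clips' slopes, underside about 10 mm above this point, between the guides. Locked once its top is pushed 2 to 4 mm below this point, so that the clips spring back over it; let go, it rises until its top is at this point.
- platform (a joint): Height of the black spring platform under the pile: m that it has sunk from where it stands with one dish locked in (0 one dish, 0.018 two dishes, 0.036 three dishes locked; stop at 0.046). Its spring pushes up with 3.5 N at 0 and 100 N/m more as it sinks.
- clip_left (a joint): Yellow sprung clip at local +y: m pushed outward (0 home, about 0.005 as a dish passes, stop 0.010). Two 7 mm prongs, at local x = +-13.5 mm, reach in to 21 mm from the axis; flat underside, upper face sloping at 62 degrees, top 107 mm above the table. 2.5 N at 0, 250 N/m. Pushing a dish past both clips takes 4 to 12 N: stop by depth, not force.
- clip_right (a joint): The same clip on the local -y side.
- dish_white: Lidded round sample dish, 56 mm across, 18 mm high, all white, 60 g; already locked in the magazine. Origin: centre of its underside; z up.
- dish_blue: The same dish with white base and blue lid, standing loose on the table to the right of the magazine. Origin: centre of its underside; z up. It is rigid, the lid does not come off; its top is flat. Grasp it across its 56 mm.
- dish_orange: The same dish with orange lid, also loose on the table to the right; it and the blue one may be in either place.
- tube_50: Bystander: upright 50 ml tube with blue cap, 34 x 34 x 110 mm, near the front edge of the table. Origin: centre of its underside.
- vial_1: Bystander: small vial, 22 x 22 x 51 mm, near the front edge. Origin: centre of its underside.
- vial_2: Bystander: small vial with red cap, 22 x 22 x 51 mm, near the front edge. Origin: centre of its underside.
Mind the look-alikes: they are no part of the job. What is shaped like the dish_white but black is not meant.

How it is judged:
On the way, in this order (a step that is already met when the one before it is completed fails the run):
1. the blue dish has been pushed in and is locked under the clips, on the white one, and let go (z of dish_blue in the frame of magazine between 0.068 and 0.075 m and horizontal distance between dish_blue and magazine below 0.004 m and angle between dish_blue's own z axis and vertical below 0.08 rad and value of joint each of clip_left, clip_right below 0.002 m and contact force between each of the arm, the fingers and dish_blue below 0.1 N), for 0.2 s.
2. the orange dish stands on the open top of the magazine or is being pushed in (horizontal distance between dish_orange and magazine below 0.006 m and z of dish_orange in the frame of magazine below 0.107 m and angle between dish_orange's own z axis and vertical below 0.25 rad), for 0.05 s.
At the end, for the whole second after the job is handed in: All three dishes at rest in the magazine, white, blue, orange from the bottom (undersides at 36, 54, 72 mm, each +-3 mm), within 4 mm of its axis, level within 0.08 rad, the platform sunk by over 31 mm, both clips home within 2 mm (z of dish_orange in the frame of magazine between 0.068 and 0.075 m and z of dish_blue in the frame of magazine between 0.05 and 0.0575 m and z of dish_white in the frame of magazine between 0.032 and 0.04 m and horizontal distance between each of dish_orange, dish_blue, dish_white and magazine below 0.004 m and angle between each of dish_orange, dish_blue, dish_white's own z axis and vertical below 0.08 rad and value of joint platform above 0.031 m and value of joint each of clip_left, clip_right below 0.002 m and linear speed of dish_orange below 0.02 m/s); the robot touches nothing.
It fails at once if the blue or the orange dish is tipped by more than 0.7 rad (angle between any of dish_blue, dish_orange's own z axis and vertical above 0.7 rad).
It fails at once if a bystander (tube or vial) is moved by more than 30 mm (distance of any of tube_50, vial_1, vial_2 from where it was at the start of the episode above 0.03 m).
It also fails if it takes over 59 s, if anything falls off the work surface, if the arm or the gripper's body presses on something with over 40 N, if the wrist force passes 120 N, or if a joint passes its speed limit or range.

ROBOT

A 6-joint arm with a two-finger parallel gripper is mounted at the origin on a cart in front of the work surface, level with it; the furniture and walls round the work are solid. World frame = base frame: x ahead of the robot, y to its left, z up, the work surface at z = 0. Lengths are in m, angles in rad, forces in N, time in s.
With the tool pointing down it reaches from about 0.35 to 0.85 m from the base axis. Payload 8.1 kg.
Tool frame: the origin (TCP) lies at the very end of the fingers, on their centre line; the grasp point (between the pads) lies 19 mm behind it (ctrl.hold_point_z is the distance from the TCP to the grasp point, in m); z points along the fingers, x is the direction in which the jaws open and shut, and the axes are right-handed (so a half turn about z gives the same grasp; the last joint's range is limited). The gripper opens to 93 mm and grips with 3 to 60 N. Pads are 15 mm wide; open, the fingers measure 128 mm over their backs; the gripper's body (75 mm by 188 mm) begins 65 mm behind the grasp point.
Start: joints at [-1.337, 0.13, 1.488, -0, 1.523, -0.085], TCP at [0.188, -0.57, 0.219] pointing down, gripper open.
Joint ranges: [-2.96, 2.96], [-0.89, 2.26], [0.02, 2.5], [-1.34, 4.48], [0, 2.73], [-2.66, 2.66]. Speed limits (rad/s): [2.39, 2.39, 2.79, 3.14, 3.14, 3.14].

INTERFACE

Orientations are given as [roll, pitch, yaw] about the fixed x, y, z axes, in that order (R = Rz(yaw) Ry(pitch) Rx(roll)).
In Python, from workcell import ctrl gives the robot as it stands.
- The arm moves only by the shell command python3 -m handwheel 'ROWS' [OPENING]. ROWS is JSON, a list of rows, each an object of numbers: "dx", "dy", "dz": the shift along the tool's x, y, z in cm; "rx", "ry", "rz": the turn, a rotation vector about the tool's x, y, z in rad. In form: [{"dx": .., "dy": .., "dz": .., "rx": .., "ry": .., "rz": ..}, ...]. A call has 1 to 10 rows; each row shifts and turns the commanded pose from where the row before left it, along the tool's axes as they then stand; what a row does not reach is not made up. A row lasts 1/8 s, in which the tool goes at most 62.5 mm and 10.7 degrees, less where a joint would pass 70% of its speed; a pose out of reach is approached as far as the arm can. A call is refused whole if a number of a shift passes 6.25 or a number of a turn 0.188, either way. A call with a gripper value outside its range is refused whole. OPENING is the finger opening in cm, from 0 to 9.3, set as the call begins (- or left out, the last holds). The fingers move at their own pace and stop on an object; the grip force is fixed at half the most. Time passes only in rows, so rows that do not move let the fingers close. It gives the time, the measured TCP pose, the force and the opening at its end, in the units of the state.
- ctrl.sense(): the state, without advancing time (a new reading comes with each control period).
- ctrl.read_camera(name): name is "side" or "top" or "wrist"; returns a dict with "frame" (480x640x3 uint8, blue, green, red), "z_map" (480x640 float32, m along the optical axis (not along the pixel's ray), 0 where there is no reading), "fx", "fy", "cx", "cy" (pixels), "R" (3x3) and "t" (3): a world point X has camera coordinates R X + t. Camera axes: x right, y down, z forward; pixel columns grow to the right and rows downward; lengths in m; the calibration is good to about 2 mm. The wrist camera is an equidistant fisheye: a pixel r from the principal point sees the ray r / f radians off the axis. A picture is of the moment at which its call begins.
- ctrl.close_job(): hands the job in, once; it reports no verdict.
The state is a dict: "t": time; "qpos": joint angles; "joint_velocities": joint speeds; "tau": joint torques, N m; "position": TCP position; "tcp_rot": TCP orientation; "ft_force": force on the tool from outside, world axes, zero at the start; "torque": the same for the moment, N m; "width": finger opening in m.
Only numpy, scipy, OpenCV 4.12 (cv2) and the standard library are available. Lean on these libraries where they do the work, as an engineer would, in place of code of your own. Each camera call takes 0.05 s, during which the arm holds its last target. There are 200 camera calls.

## Working session

There is one attempt and no reset: what is moved stays moved. The work goes in short steps, Python scripts to look and compute and a shell command to move; the robot and the scene stay as the last step left them, time stands still between calls to the robot, and variables do not carry over. Pictures are saved under pics/ and viewed, about 8 in all and at most 12, crops included, and the job is handed in when it is done.

```bash
mkdir -p pics; cat > h.py <<'E'
import numpy as np, cv2
from workcell import ctrl
def shot(n,f=None):
    c=ctrl.read_camera(n)
    if f: cv2.imwrite('pics/'+f,c['frame'])
    return c
def cloud(c):
    v,u=np.mgrid[:480,:640]; z=c['z_map']
    P=np.stack([(u-c['cx'])/c['fx']*z,(v-c['cy'])/c['fy']*z,z],-1)
    W=(P-np.array(c['t']))@np.array(c['R'])
    W[z==0]=np.nan
    return W
E
python3 - <<'E'
from h import *
np.set_printoptions(precision=4,suppress=True)
a=shot('top','top1.png');b=shot('side','side1.png')
np.savez('c1.npz',top=cloud(a),side=cloud(b),ti=a['frame'],si=b['frame'])
print({k:v for k,v in ctrl.sense().items()})
E
```

```text
{'t': 0.1, 'qpos': array([-1.3374,  0.1311,  1.4891, -0.    ,  1.523 , -0.0854]), 'joint_velocities': array([-0.001 , -0.0011, -0.0036, -0.0016,  0.0006,  0.0019]), 'tau': array([  0.0007, -56.1344, -49.3096,   0.0771,   0.0291,  -0.    ]), 'position': array([ 0.188 , -0.5693,  0.2177]), 'tcp_rot': array([-3.1415,  0.0016, -1.252 ]), 'ft_force': array([-0.1715,  0.819 , -0.0101]), 'torque': array([-0.0223, -0.0035,  0.0003]), 'width': 0.09309784878357423}
```

View pics/top1.png

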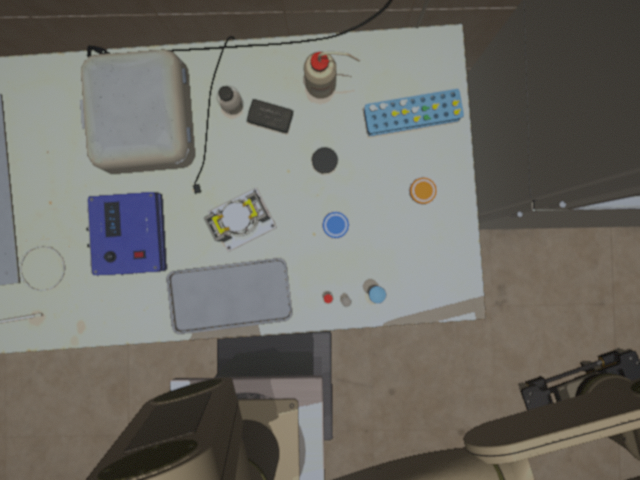

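View pics/side1.png

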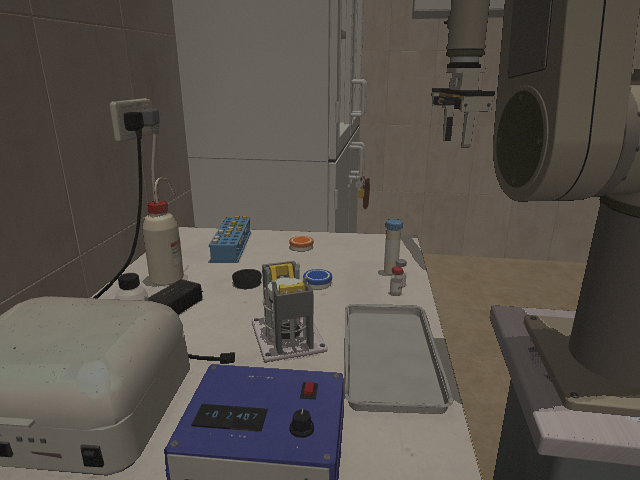

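Top view: the magazine is at (238,217), with clips at (215,225) and (262,207). The blue-lidded dish is at (336,224) and the orange-lidded one at (423,190). The black disc at (325,160) is the look-alike and not meant. The tube is at (376,294) and the vials at (328,297) and (346,299). Next I'll measure and confirm in one crop.

```bash
python3 - <<'E'
from h import *
np.set_printoptions(precision=4,suppress=True)
d=np.load('c1.npz');T=d['top'];I=d['ti']
def reg(u,v,r,lo,hi):
    W=T[v-r:v+r,u-r:u+r].reshape(-1,3); W=W[(W[:,2]>lo)&(W[:,2]<hi)]; return W
for n,u,v in (('blue',336,224),('orange',423,190),('black',325,160)):
    W=reg(u,v,20,.010,.03); c,r=cv2.minEnclosingCircle(W[:,:2].astype(np.float32)); print(n,len(W),W.mean(0),c,r,np.median(W[:,2]))
for n,u,v in (('tube',376,294),('v1',346,299),('v2',328,297)):
    W=reg(u,v,10,.04,.13); print(n,W.mean(0),W[:,2].max())
# plate
m=reg(238,217,45,.004,.014); R=cv2.minAreaRect(m[:,:2].astype(np.float32)); print('plate',R,len(m))
W=reg(238,217,14,.084,.096); print('white',W.mean(0),len(W))
hsv=cv2.cvtColor(I,cv2.COLOR_BGR2HSV); k=cv2.inRange(hsv,(20,120,80),(35,255,255)); k[:180]=0;k[255:]=0;k[:,:195]=0;k[:,285:]=0
n,l,s,c=cv2.connectedComponentsWithStats(k)
for i in range(1,n):
    if s[i,4]>5: print('yel',c[i],s[i,4],np.nanmean(T[l==i],0))
P=T[190:250,195:285].reshape(-1,3); P=P[P[:,2]>.097]; R=cv2.minAreaRect(P[:,:2].astype(np.float32)); print('high',R,P.mean(0))
x=cv2.resize(I[140:260,190:450],None,fx=3,fy=3,interpolation=cv2.INTER_CUBIC); cv2.imwrite('pics/crop1.png',x)
E
```

```text
blue 560 [ 0.4672 -0.1924  0.0176] (0.4674879312515259, -0.19241929054260254) 0.028270408511161804 0.01761395794054229
orange 568 [ 0.5354 -0.3765  0.0176] (0.5359715819358826, -0.3769857585430145) 0.028559541329741478 0.017766262293739423
black 566 [ 0.6032 -0.1722  0.0177] (0.6033468246459961, -0.17254799604415894) 0.028480026870965958 0.01785441345997002
tube [ 0.327  -0.2685  0.1057] 0.11661495714361199
v1 [ 0.3096 -0.2111  0.0503] 0.056609680194949066
v2 [ 0.317  -0.1736  0.05  ] 0.05581631978146722
plate ((0.4899766147136688, 0.01380474865436554), (0.18850475549697876, 0.1878638118505478), 88.90035247802734) 1163
white [0.4834 0.0028 0.0899] 622
yel [250.5543 207.9565] 92 [ 0.499  -0.0271  0.1034]
yel [218.6909 223.8273] 110 [0.4693 0.0354 0.1027]
high ((0.4831923842430115, 0.003923781216144562), (0.05392017588019371, 0.11233991384506226), 26.21257972717285) [0.4828 0.0047 0.104 ]
```

View pics/crop1.png

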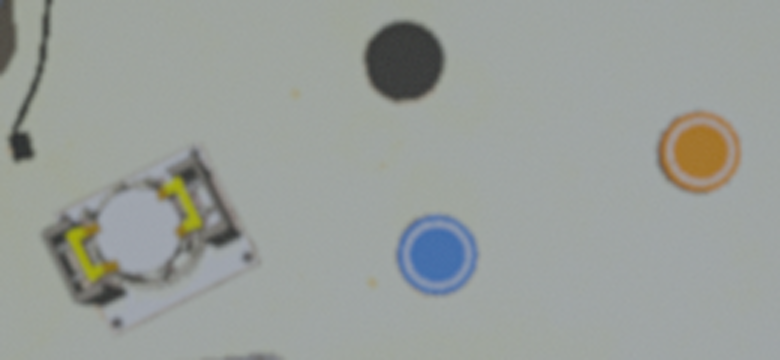

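The crop confirms blue at (436,254), orange at (700,152), and the black look-alike at (404,60). The magazine is at about (0.483, 0.0035), yaw about 0.45 rad. I'll move over the blue dish.

```bash
cat >> h.py <<'E'
def need(x,y,z,yaw):
    s=ctrl.sense(); R=cv2.Rodrigues(np.zeros(3))[0]
    from scipy.spatial.transform import Rotation as Ro
    R=Ro.from_euler('xyz',s['tcp_rot']).as_matrix()
    G=Ro.from_euler('xyz',[np.pi,0,yaw]).as_matrix()
    print('t',round(s['t'],2),'pos',np.round(s['position'],4),'rot',np.round(s['tcp_rot'],4),'w',round(s['width'],4),'F',np.round(s['ft_force'],1))
    print('shift cm',np.round(R.T@(np.array([x,y,z])-s['position'])*100,2),'turn',np.round(Ro.from_matrix(R.T@G).as_rotvec(),3))
E
python3 -m handwheel '[{"dx":-2.7,"dy":-3.83,"dz":0.6},{"dx":-2.7,"dy":-3.83,"dz":0.6},{"dx":-2.7,"dy":-3.83,"dz":0.6},{"dx":-2.7,"dy":-3.83,"dz":0.6},{"dx":-2.7,"dy":-3.83,"dz":0.6},{"dx":-2.7,"dy":-3.83,"dz":0.6},{"dx":-2.7,"dy":-3.83,"dz":0.6},{"dx":-2.7,"dy":-3.83,"dz":0.6},{"dx":-2.7,"dy":-3.83,"dz":0.6},{"dx":-2.7,"dy":-3.83,"dz":0.6}]' 9.3
python3 -m handwheel '[{"rz":-0.17},{"rz":-0.17},{"rz":-0.17},{"rz":-0.17},{"rz":-0.17},{"rz":-0.17},{"rz":-0.17},{"rz":-0.17},{"rz":-0.17},{"rz":-0.17}]'
python3 -c "
from h import *
need(.4675,-.1924,.003,.45)
c=shot('wrist','w1.png')"
```

```text
t 0.1 pos [ 0.188  -0.5693  0.2177] rot [-3.1415e+00  1.6000e-03 -1.2520e+00] w 0.0931 F [-0.2  0.8 -0. ]
shift cm [-26.99 -38.36  21.52] turn [-1.000e-03  1.000e-03 -1.702e+00]validation failed for argument at $[0]...
validation failed for argument at $[0]...
```

View pics/w1.png

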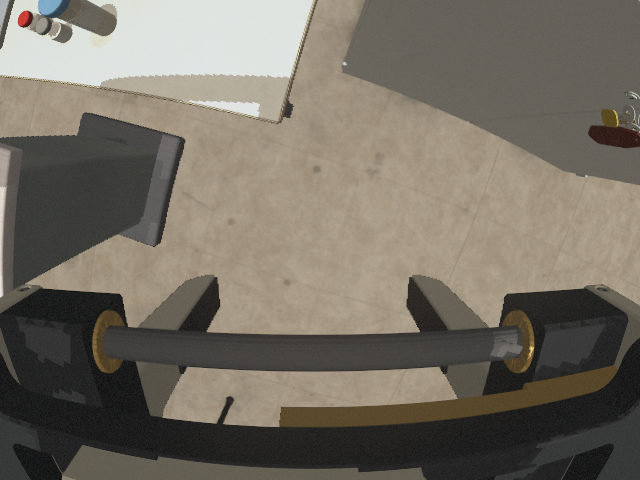

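The wrist picture still shows the start pose: fingers at (200,290) and (425,290), tube at (70,10). Both calls were refused, probably because each row needs all six keys, so I'll test that with a full row.

```bash

python3 -m handwheel '[{"dx":-2.7,"dy":-3.83,"dz":0.6,"rx":0,"ry":0,"rz":0},{"dx":-2.7,"dy":-3.83,"dz":0.6,"rx":0,"ry":0,"rz":0},{"dx":-2.7,"dy":-3.83,"dz":0.6,"rx":0,"ry":0,"rz":0},{"dx":-2.7,"dy":-3.83,"dz":0.6,"rx":0,"ry":0,"rz":0},{"dx":-2.7,"dy":-3.83,"dz":0.6,"rx":0,"ry":0,"rz":0},{"dx":-2.7,"dy":-3.83,"dz":0.6,"rx":0,"ry":0,"rz":0},{"dx":-2.7,"dy":-3.83,"dz":0.6,"rx":0,"ry":0,"rz":0},{"dx":-2.7,"dy":-3.83,"dz":0.6,"rx":0,"ry":0,"rz":0},{"dx":-2.7,"dy":-3.83,"dz":0.6,"rx":0,"ry":0,"rz":0},{"dx":-2.7,"dy":-3.83,"dz":0.6,"rx":0,"ry":0,"rz":0}]' 9.3
python3 -c "
from h import *
need(.4675,-.1924,.003,.45)"
```

```text
t: 1.4
position: [0.4678, -0.1919, 0.1583]
tcp_rot: [3.142, 0.0, -1.252]
ft_force: [0.7, -0.7, 0.2]
width: 0.0932
t 1.4 pos [ 0.4678 -0.1919  0.1583] rot [ 3.1415  0.     -1.252 ] w 0.0932 F [ 0.7 -0.7  0.2]
shift cm [ 0.04  0.04 15.53] turn [ 0.     0.    -1.702]
```

```bash

python3 -m handwheel '[{"dx":0,"dy":0,"dz":0.8,"rx":0,"ry":0,"rz":-0.17},{"dx":0,"dy":0,"dz":0.8,"rx":0,"ry":0,"rz":-0.17},{"dx":0,"dy":0,"dz":0.8,"rx":0,"ry":0,"rz":-0.17},{"dx":0,"dy":0,"dz":0.8,"rx":0,"ry":0,"rz":-0.17},{"dx":0,"dy":0,"dz":0.8,"rx":0,"ry":0,"rz":-0.17},{"dx":0,"dy":0,"dz":0.8,"rx":0,"ry":0,"rz":-0.17},{"dx":0,"dy":0,"dz":0.8,"rx":0,"ry":0,"rz":-0.17},{"dx":0,"dy":0,"dz":0.8,"rx":0,"ry":0,"rz":-0.17},{"dx":0,"dy":0,"dz":0.8,"rx":0,"ry":0,"rz":-0.17},{"dx":0,"dy":0,"dz":0.8,"rx":0,"ry":0,"rz":-0.17}]'
python3 -c "
from h import *
need(.4675,-.1924,.004,.45)
shot('wrist','w2.png')"
```

```text
t: 2.65
position: [0.4669, -0.1932, 0.0781]
tcp_rot: [-3.141, 0.0, 0.454]
ft_force: [0.1, -0.8, 0.8]
width: 0.0929
t 2.65 pos [ 0.4669 -0.1932  0.0781] rot [-3.1412e+00  3.0000e-04  4.5370e-01] w 0.0929 F [ 0.1 -0.8  0.8]
shift cm [ 0.09 -0.04  7.41] turn [-0.     0.     0.004]
```

View pics/w2.png

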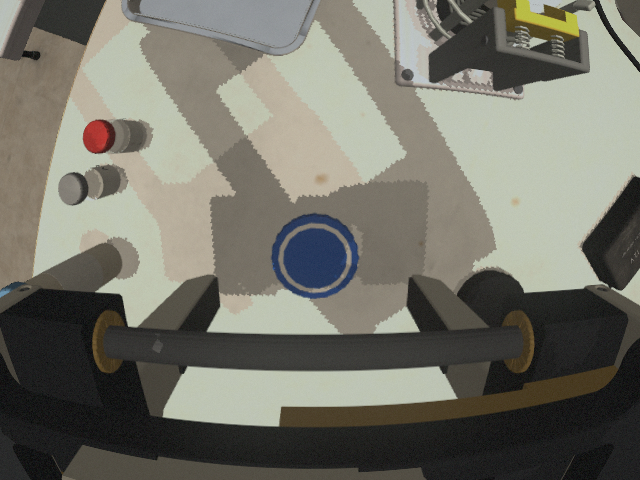

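The blue dish is centred between the fingers, at about (315,256). Tube and vials are clear to the left. I'll descend and grip.

```bash

python3 -m handwheel '[{"dx":0.09,"dy":-0.04,"dz":2.5,"rx":0,"ry":0,"rz":0},{"dx":0,"dy":0,"dz":2.5,"rx":0,"ry":0,"rz":0},{"dx":0,"dy":0,"dz":1.4,"rx":0,"ry":0,"rz":0},{"dx":0,"dy":0,"dz":1.0,"rx":0,"ry":0,"rz":0},{"dx":0,"dy":0,"dz":0,"rx":0,"ry":0,"rz":0}]'
python3 -m handwheel '[{"dx":0,"dy":0,"dz":0,"rx":0,"ry":0,"rz":0},{"dx":0,"dy":0,"dz":0,"rx":0,"ry":0,"rz":0},{"dx":0,"dy":0,"dz":0,"rx":0,"ry":0,"rz":0},{"dx":0,"dy":0,"dz":0,"rx":0,"ry":0,"rz":0},{"dx":0,"dy":0,"dz":0,"rx":0,"ry":0,"rz":0}]' 5.0
python3 -c "
from h import *
need(.4675,-.1924,.004,.45)"
```

```text
t: 3.32
position: [0.4675, -0.1924, 0.0043]
tcp_rot: [-3.141, 0.001, 0.447]
ft_force: [-0.8, -1.1, 0.5]
width: 0.0931
t: 3.95
position: [0.4679, -0.1927, 0.0048]
tcp_rot: [3.141, -0.0, 0.448]
ft_force: [0.9, 1.2, 0.9]
width: 0.0556
t 3.95 pos [ 0.4679 -0.1927  0.0048] rot [ 3.1413e+00 -2.0000e-04  4.4800e-01] w 0.0556 F [0.9 1.2 0.9]
shift cm [-0.03 -0.04  0.08] turn [ 0.    -0.    -0.002]
```

Gripped (55.6 mm). I'll lift, go most of the way, and measure both with the wrist camera.

```bash

python3 -m handwheel '[{"dx":0,"dy":0,"dz":-2,"rx":0,"ry":0,"rz":0},{"dx":0,"dy":0,"dz":-3.5,"rx":0,"ry":0,"rz":0},{"dx":0,"dy":0,"dz":-3.5,"rx":0,"ry":0,"rz":0},{"dx":0,"dy":0,"dz":-3.5,"rx":0,"ry":0,"rz":0},{"dx":0,"dy":0,"dz":-3.0,"rx":0,"ry":0,"rz":0},{"dx":2.5,"dy":-2.5,"dz":0,"rx":0,"ry":0,"rz":0},{"dx":2.5,"dy":-2.5,"dz":0,"rx":0,"ry":0,"rz":0},{"dx":2.5,"dy":-2.5,"dz":0,"rx":0,"ry":0,"rz":0},{"dx":2.4,"dy":-2.5,"dz":0,"rx":0,"ry":0,"rz":0},{"dx":0,"dy":0,"dz":0,"rx":0,"ry":0,"rz":0}]'
python3 - <<'E'
from h import *
np.set_printoptions(precision=4,suppress=True)
need(.483,.0035,.12,.45)
c=shot('wrist','w3.png'); np.savez('w3.npz',**{k:np.array(v) for k,v in c.items()})
print(c['fx'],c['fy'],c['cx'],c['cy'],c['R'],-np.array(c['R']).T@c['t'])
E
```

```text
t: 5.2
position: [0.5139, -0.0576, 0.1594]
tcp_rot: [-3.141, 0.0, 0.451]
ft_force: [0.6, -0.1, -0.2]
width: 0.055
t 5.2 pos [ 0.5139 -0.0576  0.1594] rot [-3.1409  0.0001  0.4509] w 0.055 F [ 0.6 -0.1 -0.2]
shift cm [-0.12 -6.84  3.94] turn [-0.001  0.     0.001]
371.64829954431775 371.64829954431775 312.84983108189647 240.23157785026973 [[ 0.9004  0.435  -0.0006]
 [ 0.4212 -0.8716  0.2509]
 [ 0.1086 -0.2262 -0.968 ]] [0.4831 0.0042 0.3243]
```

View pics/w3.png

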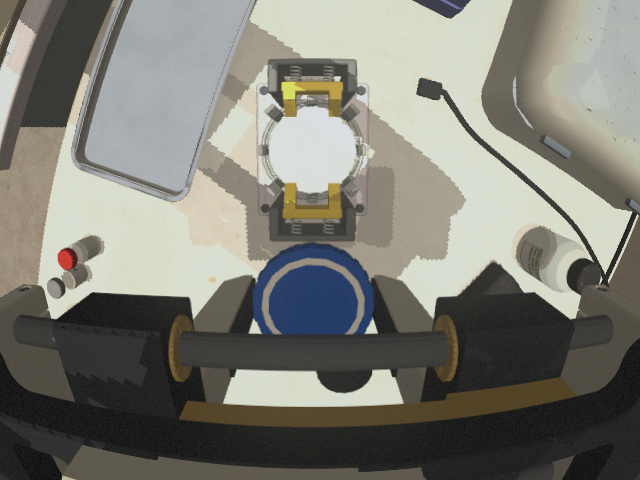

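The wrist view shows the magazine square-on: guides near (277,112), (350,110), (275,187) and (352,187). The blue dish is held level at (313,300). I'll measure the two relative to each other.

```bash
cat >> h.py <<'E'
def onplane(c,uv,z):
    uv=np.asarray(uv,float).reshape(-1,2); d=uv-[float(c['cx']),float(c['cy'])]; r=np.linalg.norm(d,axis=1); th=r/float(c['fx'])
    ray=np.c_[d/r[:,None]*np.sin(th)[:,None],np.cos(th)]@np.array(c['R']); C=-np.array(c['R']).T@np.array(c['t'])
    return C+ray*((z-C[2])/ray[:,2])[:,None]
def circ(P):
    from scipy.optimize import least_squares
    f=lambda p:np.hypot(P[:,0]-p[0],P[:,1]-p[1])-p[2]
    return least_squares(f,[*P[:,:2].mean(0),.028],loss='soft_l1',f_scale=.0005).x
def rim(c,lo,hi,z,box):
    k=cv2.inRange(cv2.cvtColor(np.array(c['frame']),cv2.COLOR_BGR2HSV),lo,hi); m=np.zeros_like(k); x0,x1,y0,y1=box; m[y0:y1,x0:x1]=k[y0:y1,x0:x1]
    ct=max(cv2.findContours(m,cv2.RETR_EXTERNAL,cv2.CHAIN_APPROX_NONE)[0],key=cv2.contourArea)[:,0]
    ct=ct[ct[:,1]<y1-4]
    return circ(onplane(c,ct,z))
E
python3 - <<'E'
from h import *
np.set_printoptions(precision=4,suppress=True)
c=np.load('w3.npz'); c={k:c[k] for k in c}
print('blue',rim(c,(100,100,40),(125,255,255),.1725,(230,400,230,332)))
print('white',rim(c,(0,0,215),(180,60,255),.090,(255,370,110,190)))
g=onplane(c,[(277,112),(350,110),(275,187),(352,187)],.112);print('guides',g,g.mean(0))
k=cv2.inRange(cv2.cvtColor(c['frame'],cv2.COLOR_BGR2HSV),(18,130,80),(38,255,255))
n,l,s,ce=cv2.connectedComponentsWithStats(k)
b=[]
for i in range(1,n):
    if s[i,4]>80: print(s[i])
im=c['frame'][40:260,230:400]; cv2.imwrite('pics/crop2.png',cv2.resize(im,None,fx=3.2,fy=2.7,interpolation=cv2.INTER_CUBIC))
E
```

```text
blue [ 0.5134 -0.0591  0.0197]
white [0.4834 0.0015 0.0263]
guides [[ 0.4561  0.0131  0.112 ]
 [ 0.4927  0.0321  0.112 ]
 [ 0.4735 -0.0264  0.112 ]
 [ 0.5134 -0.0071  0.112 ]] [0.4839 0.0029 0.112 ]
[ 281   82   62   35 1139]
[ 283  183   59   36 1207]
[169 322  15  59 269]
[444 329  14  52 204]
[ 403  378  172   45 2678]
[180 401  56  23 537]
```

View pics/crop2.png

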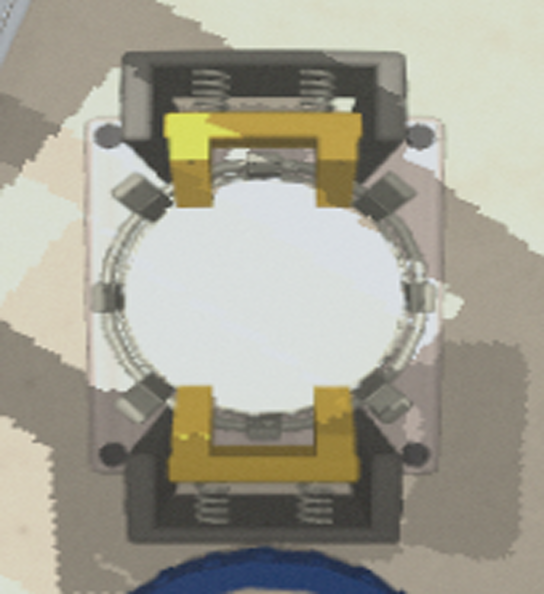

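```bash
python3 - <<'E'
from h import *
np.set_printoptions(precision=4,suppress=True)
c=np.load('w3.npz'); c={k:c[k] for k in c}
def cr(L,z):
    g=onplane(c,[(230+x/3.2,40+y/2.7) for x,y in L],z); print(g.mean(0), np.linalg.norm(g[0]-g[-1])); return g
cr([(140,195),(387,193),(140,398),(388,398)],.112)
g=cr([(107,297),(418,296)],.090); print('yaw',np.arctan2(*(g[1]-g[0])[1::-1]))
g=cr([(264,207),(264.5,386)],.0905);
g=cr([(264,52),(264,542)],.105);print('yaw-y',np.arctan2(*(g[0]-g[1])[1::-1])-np.pi/2)
# blue outer rim: all blue pixels convex hull upper half
k=cv2.inRange(cv2.cvtColor(c['frame'],cv2.COLOR_BGR2HSV),(100,100,30),(125,255,255)); k[:230]=0;k[330:]=0;k[:,:240]=0;k[:,385:]=0
p=np.argwhere(k)[:,::-1]; h=cv2.convexHull(p.astype(np.int32))[:,0]; h=h[h[:,1]<322]; print('outer',circ(onplane(c,h,.1725)))
E
```

```text
[0.4835 0.0023 0.112 ] 0.061814189137101204
[0.4834 0.002  0.09  ] 0.06101766298186414
yaw 0.4535153702279759
[0.4838 0.0019 0.0905] 0.04182838117706839
[0.4838 0.0018 0.105 ] 0.10929922266533156
yaw-y 0.44993402839039964
outer [ 0.5127 -0.0573  0.0275]
```

```bash

python3 -m handwheel '[{"dx":-0.1,"dy":-2.0,"dz":0,"rx":0,"ry":0,"rz":0},{"dx":0,"dy":-2.0,"dz":0,"rx":0,"ry":0,"rz":0},{"dx":0,"dy":-2.0,"dz":0,"rx":0,"ry":0,"rz":0},{"dx":0,"dy":-0.72,"dz":1.0,"rx":0,"ry":0,"rz":0},{"dx":0,"dy":0,"dz":2.0,"rx":0,"ry":0,"rz":0},{"dx":0,"dy":0,"dz":0,"rx":0,"ry":0,"rz":0},{"dx":0,"dy":0,"dz":0,"rx":0,"ry":0,"rz":0}]'
python3 - <<'E'
from h import *
np.set_printoptions(precision=4,suppress=True)
need(.4838,.0025,.107,.45)
c=shot('side'); x=c['frame'][230:340,230:350]; cv2.imwrite('pics/s2.png',cv2.resize(x,None,fx=5,fy=5,interpolation=cv2.INTER_CUBIC))
E
```

```text
t: 6.12
position: [0.4837, 0.0006, 0.1299]
tcp_rot: [3.142, 0.0, 0.448]
ft_force: [0.2, -0.6, -0.4]
width: 0.0555
t 6.12 pos [0.4837 0.0006 0.1299] rot [3.1415 0.     0.448 ] w 0.0555 F [ 0.2 -0.6 -0.4]
shift cm [ 0.09 -0.17  2.29] turn [ 0.     0.    -0.002]
```

View pics/s2.png

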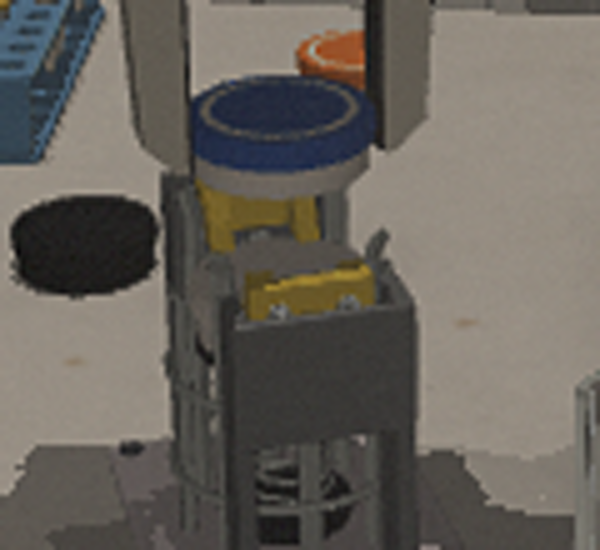

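The held dish hangs level above the clips, at about (280,130) in the crop. I'll correct by about 2 mm and lower it onto the slopes.

```bash

python3 -m handwheel '[{"dx":0.09,"dy":-0.17,"dz":0,"rx":0,"ry":0,"rz":0},{"dx":0,"dy":0,"dz":0.6,"rx":0,"ry":0,"rz":0},{"dx":0,"dy":0,"dz":0.6,"rx":0,"ry":0,"rz":0},{"dx":0,"dy":0,"dz":0,"rx":0,"ry":0,"rz":0}]'
python3 -c "
from h import *
need(.4838,.0025,.107,.45)"
python3 -m handwheel '[{"dx":0,"dy":0,"dz":0.4,"rx":0,"ry":0,"rz":0},{"dx":0,"dy":0,"dz":0.4,"rx":0,"ry":0,"rz":0},{"dx":0,"dy":0,"dz":0.3,"rx":0,"ry":0,"rz":0},{"dx":0,"dy":0,"dz":0,"rx":0,"ry":0,"rz":0},{"dx":0,"dy":0,"dz":0,"rx":0,"ry":0,"rz":0}]'
python3 -c "
from h import *
need(.4838,.0025,.107,.45)"
```

```text
t: 6.68
position: [0.4831, 0.0025, 0.1167]
tcp_rot: [-3.141, 0.001, 0.448]
ft_force: [-0.0, -0.1, -0.2]
width: 0.0551
t 6.67 pos [0.4831 0.0025 0.1167] rot [-3.1407e+00  1.3000e-03  4.4800e-01] w 0.0551 F [-0.  -0.1 -0.2]
shift cm [0.06 0.03 0.97] turn [-0.001  0.001 -0.002]
t: 7.3
position: [0.4839, 0.0025, 0.1067]
tcp_rot: [3.141, -0.0, 0.448]
ft_force: [-0.6, -0.2, -0.8]
width: 0.0554
t 7.3 pos [0.4839 0.0025 0.1067] rot [ 3.1415e+00 -1.0000e-04  4.4800e-01] w 0.0554 F [-0.6 -0.2 -0.8]
shift cm [-0.   -0.   -0.03] turn [ 0.    -0.    -0.002]
```

```bash

python3 -m handwheel '[{"dx":0,"dy":0,"dz":0.15,"rx":0,"ry":0,"rz":0},{"dx":0,"dy":0,"dz":0.1,"rx":0,"ry":0,"rz":0},{"dx":0,"dy":0,"dz":0,"rx":0,"ry":0,"rz":0}]'
python3 -m handwheel '[{"dx":0,"dy":0,"dz":0,"rx":0,"ry":0,"rz":0},{"dx":0,"dy":0,"dz":0,"rx":0,"ry":0,"rz":0},{"dx":0,"dy":0,"dz":0,"rx":0,"ry":0,"rz":0}]' 7.0
python3 -m handwheel '[{"dx":0,"dy":0,"dz":-2,"rx":0,"ry":0,"rz":0},{"dx":0,"dy":0,"dz":-3,"rx":0,"ry":0,"rz":0},{"dx":0,"dy":0,"dz":0,"rx":0,"ry":0,"rz":0},{"dx":0,"dy":0,"dz":0,"rx":0,"ry":0,"rz":0}]' 
python3 - <<'E'
from h import *
need(.4838,.0025,.13,.45)
c=shot('side'); x=c['frame'][230:340,230:350]; cv2.imwrite('pics/s3.png',cv2.resize(x,None,fx=5,fy=5,interpolation=cv2.INTER_CUBIC))
E
```

```text
t: 7.68
position: [0.4838, 0.0027, 0.1042]
tcp_rot: [-3.141, -0.0, 0.448]
ft_force: [-0.5, 1.8, 0.9]
width: 0.0552
t: 8.05
position: [0.4838, 0.0024, 0.1041]
tcp_rot: [3.141, 0.0, 0.448]
ft_force: [0.3, -0.3, 0.0]
width: 0.0698
t: 8.55
position: [0.4835, 0.0025, 0.1534]
tcp_rot: [-3.141, 0.0, 0.448]
ft_force: [0.1, -1.2, -1.0]
width: 0.0696
t 8.55 pos [0.4835 0.0025 0.1534] rot [-3.1414e+00  5.0000e-04  4.4810e-01] w 0.0696 F [ 0.1 -1.2 -1. ]
shift cm [0.03 0.01 2.34] turn [-0.     0.    -0.002]
```

View pics/s3.png

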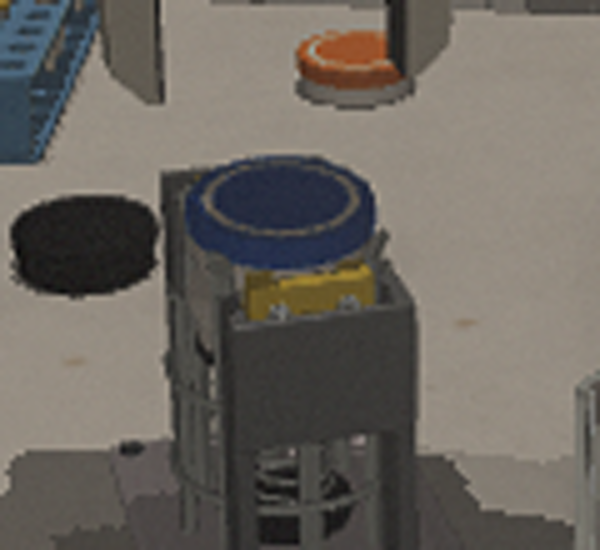

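The blue dish sits level on the clips, centred at (280,215) in the crop. I'll close the fingers and push down by depth.

```bash

python3 -m handwheel '[{"dx":0.03,"dy":0,"dz":0,"rx":0,"ry":0,"rz":0},{"dx":0,"dy":0,"dz":0,"rx":0,"ry":0,"rz":0},{"dx":0,"dy":0,"dz":0,"rx":0,"ry":0,"rz":0},{"dx":0,"dy":0,"dz":0,"rx":0,"ry":0,"rz":0},{"dx":0,"dy":0,"dz":1.5,"rx":0,"ry":0,"rz":0},{"dx":0,"dy":0,"dz":1.5,"rx":0,"ry":0,"rz":0},{"dx":0,"dy":0,"dz":0,"rx":0,"ry":0,"rz":0}]' 0
python3 -m handwheel '[{"dx":0,"dy":0,"dz":0.4,"rx":0,"ry":0,"rz":0},{"dx":0,"dy":0,"dz":0.4,"rx":0,"ry":0,"rz":0},{"dx":0,"dy":0,"dz":0.4,"rx":0,"ry":0,"rz":0},{"dx":0,"dy":0,"dz":0.4,"rx":0,"ry":0,"rz":0},{"dx":0,"dy":0,"dz":0,"rx":0,"ry":0,"rz":0}]'
python3 -m handwheel '[{"dx":0,"dy":0,"dz":0.4,"rx":0,"ry":0,"rz":0},{"dx":0,"dy":0,"dz":0.4,"rx":0,"ry":0,"rz":0},{"dx":0,"dy":0,"dz":0.4,"rx":0,"ry":0,"rz":0},{"dx":0,"dy":0,"dz":0.4,"rx":0,"ry":0,"rz":0},{"dx":0,"dy":0,"dz":0,"rx":0,"ry":0,"rz":0},{"dx":0,"dy":0,"dz":0,"rx":0,"ry":0,"rz":0}]'
python3 -c "
from h import *
need(.4838,.0025,.087,.45)"
```

```text
t: 9.48
position: [0.4823, 0.0028, 0.1217]
tcp_rot: [-3.139, 0.004, 0.448]
ft_force: [0.1, 0.2, 0.4]
width: 0.0047
t: 10.1
position: [0.4846, 0.0026, 0.1085]
tcp_rot: [3.141, -0.001, 0.448]
ft_force: [1.5, 0.1, 1.6]
width: 0.0006
t: 10.85
position: [0.4838, 0.0027, 0.0919]
tcp_rot: [-3.141, 0.0, 0.448]
ft_force: [0.1, 0.5, 1.4]
width: 0.0003
t 10.85 pos [0.4838 0.0027 0.0919] rot [-3.1413e+00  4.0000e-04  4.4800e-01] w 0.0003 F [0.1 0.5 1.4]
shift cm [-0.01  0.01  0.49] turn [-0.     0.    -0.002]
```

Pushing force is lower than expected, so I'll look before going on.

```bash
python3 - <<'E'
from h import *
c=shot('side'); x=c['frame'][230:340,230:350]; cv2.imwrite('pics/s4.png',cv2.resize(x,None,fx=5,fy=5,interpolation=cv2.INTER_CUBIC))
E
```

```text
(no output)
```

View pics/s4.png

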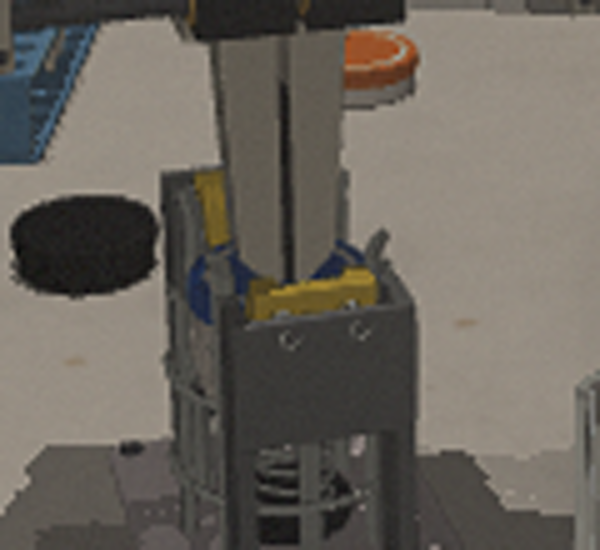

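The dish is going in level, with the clips displaced and blue visible at (210,285) and (345,260). I'll continue to a TCP height of about 0.0865.

```bash

python3 -m handwheel '[{"dx":0,"dy":0,"dz":0.3,"rx":0,"ry":0,"rz":0},{"dx":0,"dy":0,"dz":0.22,"rx":0,"ry":0,"rz":0},{"dx":0,"dy":0,"dz":0,"rx":0,"ry":0,"rz":0},{"dx":0,"dy":0,"dz":0,"rx":0,"ry":0,"rz":0}]'
python3 -c "
from h import *
need(.4838,.0025,.0865,.45)"
```

```text
t: 11.4
position: [0.4839, 0.0026, 0.0869]
tcp_rot: [-3.141, 0.0, 0.448]
ft_force: [-1.4, 0.0, 4.6]
width: 0.0005
t 11.4 pos [0.4839 0.0026 0.0869] rot [-3.1415e+00  3.0000e-04  4.4800e-01] w 0.0005 F [-1.4  0.   4.6]
shift cm [-0.02  0.01  0.04] turn [-0.     0.    -0.002]
```

```bash

python3 -m handwheel '[{"dx":0,"dy":0,"dz":0.05,"rx":0,"ry":0,"rz":0},{"dx":0,"dy":0,"dz":0,"rx":0,"ry":0,"rz":0},{"dx":0,"dy":0,"dz":-1,"rx":0,"ry":0,"rz":0},{"dx":0,"dy":0,"dz":-3,"rx":0,"ry":0,"rz":0},{"dx":0,"dy":0,"dz":-3,"rx":0,"ry":0,"rz":0},{"dx":0,"dy":5,"dz":0,"rx":0,"ry":0,"rz":0},{"dx":0,"dy":3,"dz":0,"rx":0,"ry":0,"rz":0},{"dx":0,"dy":0,"dz":0,"rx":0,"ry":0,"rz":0}]' 9.3
python3 - <<'E'
from h import *
np.set_printoptions(precision=4,suppress=True)
need(.5357,-.3768,.078,.45)
c=shot('wrist'); np.savez('w4.npz',**{k:np.array(v) for k,v in c.items()}); 
g=c['frame']; cv2.imwrite('pics/w4.png',cv2.resize(g[30:270,200:430],None,fx=2.6,fy=2.4,interpolation=cv2.INTER_CUBIC))
# radial depth->world from fisheye z_map
v,u=np.mgrid[:480,:640]; dx=u-c['cx'];dy=v-c['cy']; r=np.hypot(dx,dy)+1e-9; th=r/c['fx']; z=c['z_map']
P=np.stack([dx/r*np.tan(th)*z,dy/r*np.tan(th)*z,z],-1); W=(P-np.array(c['t']))@np.array(c['R'])
k=(np.hypot(W[...,0]-.4838,W[...,1]-.0025)<.017)&(z>0); Q=W[k]; print(len(Q),np.median(Q,0),Q[:,2].std())
A=np.c_[Q[:,:2]-Q[:,:2].mean(0),np.ones(len(Q))]; print('slope',np.linalg.lstsq(A,Q[:,2],rcond=None)[0])
E
```

```text
t: 12.4
position: [0.5189, -0.071, 0.1566]
tcp_rot: [3.142, 0.0, 0.446]
ft_force: [-0.1, 0.5, 0.3]
width: 0.0756
t 12.4 pos [ 0.5189 -0.071   0.1566] rot [3.1416 0.0004 0.4456] w 0.0756 F [-0.1  0.5  0.3]
shift cm [-11.66  28.32   7.86] turn [ 0.     0.    -0.004]
2330 [0.4838 0.0024 0.0891] 0.0006953390217112787
slope [-0.0024 -0.0014  0.0891]
```

View pics/w4.png

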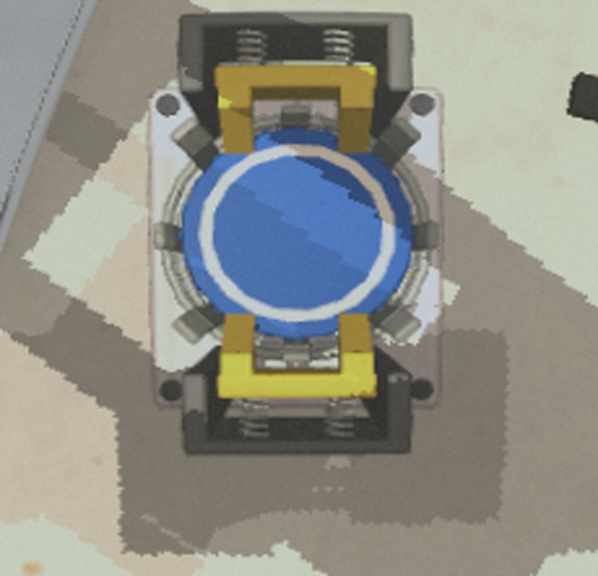

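Blue is locked: both yellow prongs overlap its rim (prong tips near (235,145) and (355,325)), it is level, and its top is at 0.089. Next, the orange dish.

```bash

python3 -m handwheel '[{"dx":-1.95,"dy":4.72,"dz":0,"rx":0,"ry":0,"rz":0},{"dx":-1.95,"dy":4.72,"dz":0,"rx":0,"ry":0,"rz":0},{"dx":-1.95,"dy":4.72,"dz":1,"rx":0,"ry":0,"rz":0},{"dx":-1.95,"dy":4.72,"dz":2,"rx":0,"ry":0,"rz":0},{"dx":-1.93,"dy":4.72,"dz":2,"rx":0,"ry":0,"rz":0},{"dx":-1.93,"dy":4.72,"dz":2,"rx":0,"ry":0,"rz":0},{"dx":0,"dy":0,"dz":0,"rx":0,"ry":0,"rz":0},{"dx":0,"dy":0,"dz":0,"rx":0,"ry":0,"rz":0}]' 9.3
python3 - <<'E'
from h import *
np.set_printoptions(precision=4,suppress=True)
need(.5357,-.3768,.0045,.448)
c=shot('wrist')
k=cv2.inRange(cv2.cvtColor(c['frame'],cv2.COLOR_BGR2HSV),(5,140,60),(16,255,255)); k[:150]=0;k[325:]=0;k[:,:225]=0;k[:,:230]=0;k[:,405:]=0
p=np.argwhere(k)[:,::-1]; h=cv2.convexHull(p.astype(np.int32))[:,0]; print(len(p),p.mean(0),'orange',circ(onplane(c,h,.018)))
E
```

```text
t: 13.45
position: [0.5363, -0.3739, 0.0862]
tcp_rot: [-3.14, 0.0, 0.448]
ft_force: [0.6, 0.2, -0.9]
width: 0.0932
t 13.45 pos [ 0.5363 -0.3739  0.0862] rot [-3.1401  0.      0.4482] w 0.0932 F [ 0.6  0.2 -0.9]
shift cm [-0.17  0.25  8.17] turn [-0.001  0.     0.   ]
4167 [310.7389 256.5268] orange [ 0.5355 -0.3781  0.0277]
```

```bash

python3 -m handwheel '[{"dx":-0.2,"dy":0.3,"dz":2.5,"rx":0,"ry":0,"rz":0},{"dx":0,"dy":0,"dz":2.5,"rx":0,"ry":0,"rz":0},{"dx":0,"dy":0,"dz":2.0,"rx":0,"ry":0,"rz":0},{"dx":0,"dy":0,"dz":1.1,"rx":0,"ry":0,"rz":0},{"dx":0,"dy":0,"dz":0,"rx":0,"ry":0,"rz":0},{"dx":0,"dy":0,"dz":0,"rx":0,"ry":0,"rz":0}]' 9.3
python3 -m handwheel '[{"dx":0,"dy":0,"dz":0,"rx":0,"ry":0,"rz":0},{"dx":0,"dy":0,"dz":0,"rx":0,"ry":0,"rz":0},{"dx":0,"dy":0,"dz":0,"rx":0,"ry":0,"rz":0},{"dx":0,"dy":0,"dz":0,"rx":0,"ry":0,"rz":0},{"dx":0,"dy":0,"dz":0,"rx":0,"ry":0,"rz":0}]' 5.0
python3 -c "
from h import *
need(.5356,-.3774,.0045,.448)"
```

```text
t: 14.25
position: [0.5365, -0.3792, 0.0066]
tcp_rot: [3.14, -0.001, 0.448]
ft_force: [-0.3, 0.2, 0.0]
width: 0.093
t: 14.88
position: [0.5358, -0.3789, 0.0055]
tcp_rot: [3.142, -0.0, 0.448]
ft_force: [0.3, 1.0, 1.0]
width: 0.0551
t 14.88 pos [ 0.5358 -0.3789  0.0055] rot [ 3.1415e+00 -1.0000e-04  4.4790e-01] w 0.0551 F [0.3 1.  1. ]
shift cm [ 0.04 -0.14  0.1 ] turn [ 0. -0. -0.]
```

```bash

python3 -m handwheel '[{"dx":0,"dy":0,"dz":-2.4,"rx":0,"ry":0,"rz":0},{"dx":0,"dy":0,"dz":-4.5,"rx":0,"ry":0,"rz":0},{"dx":0,"dy":0,"dz":-4.5,"rx":0,"ry":0,"rz":0},{"dx":0,"dy":0,"dz":-4,"rx":0,"ry":0,"rz":0},{"dx":2.4,"dy":-5,"dz":0,"rx":0,"ry":0,"rz":0},{"dx":2.4,"dy":-5,"dz":0,"rx":0,"ry":0,"rz":0},{"dx":2.4,"dy":-5,"dz":0,"rx":0,"ry":0,"rz":0},{"dx":2.4,"dy":-5,"dz":0,"rx":0,"ry":0,"rz":0},{"dx":2.4,"dy":-5,"dz":0,"rx":0,"ry":0,"rz":0},{"dx":0,"dy":-5,"dz":0,"rx":0,"ry":0,"rz":0}]'
python3 -m handwheel '[{"dx":0,"dy":0,"dz":0,"rx":0,"ry":0,"rz":0},{"dx":0,"dy":0,"dz":0,"rx":0,"ry":0,"rz":0}]'
python3 - <<'E'
from h import *
np.set_printoptions(precision=4,suppress=True)
need(.4838,.0025,.13,.448)
c=shot('wrist'); s=ctrl.sense(); z=s['position'][2]-.0055+.018
k=cv2.inRange(cv2.cvtColor(c['frame'],cv2.COLOR_BGR2HSV),(5,140,40),(16,255,255)); k[:230]=0;k[330:]=0;k[:,:240]=0;k[:,385:]=0
p=np.argwhere(k)[:,::-1]; h=cv2.convexHull(p.astype(np.int32))[:,0]; h=h[h[:,1]<322]; o=circ(onplane(c,h,z)); print(p.mean(0),'outer',o)
d=o[:2]-s['position'][:2]; a=.448; print('dish in tool mm',1e3*np.array([np.cos(a)*d[0]+np.sin(a)*d[1],np.sin(a)*d[0]-np.cos(a)*d[1]]))
E
```

```text
t: 16.12
position: [0.514, -0.0543, 0.1594]
tcp_rot: [-3.142, -0.001, 0.449]
ft_force: [-0.5, 0.8, -0.6]
width: 0.0552
t: 16.38
position: [0.5141, -0.0566, 0.1596]
tcp_rot: [3.141, -0.0, 0.449]
ft_force: [0.4, -0.7, -1.4]
width: 0.0556
t 16.38 pos [ 0.5141 -0.0566  0.1596] rot [ 3.1409 -0.0002  0.4487] w 0.0556 F [ 0.4 -0.7 -1.4]
shift cm [-0.17 -6.64  2.96] turn [ 0.001 -0.     0.001]
[312.7909 290.2928] outer [ 0.5125 -0.0554  0.0276]
dish in tool mm [-0.9147 -2.3135]
```

```bash

python3 -m handwheel '[{"dx":-0.17,"dy":-2.2,"dz":0,"rx":0,"ry":0,"rz":0},{"dx":0,"dy":-2.2,"dz":0,"rx":0,"ry":0,"rz":0},{"dx":0,"dy":-2.11,"dz":0,"rx":0,"ry":0,"rz":0},{"dx":0,"dy":0,"dz":1.5,"rx":0,"ry":0,"rz":0},{"dx":0,"dy":0,"dz":1.5,"rx":0,"ry":0,"rz":0},{"dx":0,"dy":0,"dz":0,"rx":0,"ry":0,"rz":0},{"dx":0,"dy":0,"dz":0,"rx":0,"ry":0,"rz":0},{"dx":0,"dy":0,"dz":0,"rx":0,"ry":0,"rz":0}]'
python3 -c "
from h import *
need(.4844,.0013,.106,.448)"
```

```text
t: 17.42
position: [0.4847, 0.0012, 0.1299]
tcp_rot: [3.141, -0.001, 0.447]
ft_force: [-0.0, 0.0, -1.3]
width: 0.0553
t 17.43 pos [0.4847 0.0012 0.1299] rot [ 3.1412e+00 -6.0000e-04  4.4750e-01] w 0.0553 F [-0.   0.  -1.3]
shift cm [-0.02 -0.03  2.39] turn [ 0.    -0.001 -0.001]
```

```bash

python3 -m handwheel '[{"dx":0,"dy":0,"dz":0.6,"rx":0,"ry":0,"rz":0},{"dx":0,"dy":0,"dz":0.5,"rx":0,"ry":0,"rz":0},{"dx":0,"dy":0,"dz":0.4,"rx":0,"ry":0,"rz":0},{"dx":0,"dy":0,"dz":0.4,"rx":0,"ry":0,"rz":0},{"dx":0,"dy":0,"dz":0.3,"rx":0,"ry":0,"rz":0},{"dx":0,"dy":0,"dz":0,"rx":0,"ry":0,"rz":0},{"dx":0,"dy":0,"dz":0,"rx":0,"ry":0,"rz":0}]'
python3 -m handwheel '[{"dx":0,"dy":0,"dz":0.15,"rx":0,"ry":0,"rz":0},{"dx":0,"dy":0,"dz":0.1,"rx":0,"ry":0,"rz":0},{"dx":0,"dy":0,"dz":0,"rx":0,"ry":0,"rz":0}]'
```

```text
t: 18.3
position: [0.4843, 0.0015, 0.1076]
tcp_rot: [3.141, -0.0, 0.448]
ft_force: [-0.4, -0.4, -1.4]
width: 0.0555
t: 18.68
position: [0.4843, 0.0017, 0.105]
tcp_rot: [-3.141, -0.0, 0.448]
ft_force: [-0.8, 1.9, 0.1]
width: 0.0555
```

```bash

python3 -m handwheel '[{"dx":0,"dy":0,"dz":0,"rx":0,"ry":0,"rz":0},{"dx":0,"dy":0,"dz":0,"rx":0,"ry":0,"rz":0},{"dx":0,"dy":0,"dz":0,"rx":0,"ry":0,"rz":0}]' 7.0
python3 -m handwheel '[{"dx":0,"dy":0,"dz":-2,"rx":0,"ry":0,"rz":0},{"dx":0,"dy":0,"dz":-3,"rx":0,"ry":0,"rz":0},{"dx":0,"dy":0,"dz":0,"rx":0,"ry":0,"rz":0},{"dx":0,"dy":0,"dz":0,"rx":0,"ry":0,"rz":0}]' 
python3 - <<'E'
from h import *
np.set_printoptions(precision=4,suppress=True)
need(.4838,.0025,.122,.448)
c=shot('side'); W=cloud(c); k=cv2.inRange(cv2.cvtColor(c['frame'],cv2.COLOR_BGR2HSV),(5,120,40),(18,255,255))>0
k&=(np.hypot(W[...,0]-.4838,W[...,1]-.0025)<.04)&(W[...,2]>.108); Q=W[k]; Q=Q[Q[:,2]>np.median(Q[:,2])-.004]
print(len(Q),Q.mean(0),np.c_[Q.min(0),Q.max(0)])
A=np.c_[Q[:,:2]-Q[:,:2].mean(0),np.ones(len(Q))]; print('slope',np.linalg.lstsq(A,Q[:,2],rcond=None)[0])
E
```

```text
t: 19.05
position: [0.4843, 0.0014, 0.105]
tcp_rot: [3.141, -0.0, 0.448]
ft_force: [-0.2, 0.2, -1.1]
width: 0.0695
t: 19.55
position: [0.484, 0.0015, 0.1542]
tcp_rot: [-3.141, 0.0, 0.448]
ft_force: [0.2, -0.1, -1.0]
width: 0.0701
t 19.55 pos [0.484  0.0015 0.1542] rot [-3.1414  0.0004  0.448 ] w 0.0701 F [ 0.2 -0.1 -1. ]
shift cm [ 0.03 -0.1   3.22] turn [-0.  0. -0.]
540 [0.4839 0.0115 0.1432] [[ 0.4563  0.512 ]
 [-0.0219  0.0367]
 [ 0.1119  0.2713]]
slope [-0.2875  1.8924  0.1432]
```

```bash
python3 - <<'E'
from h import *
np.set_printoptions(precision=4,suppress=True)
c=shot('side'); W=cloud(c); k=cv2.inRange(cv2.cvtColor(c['frame'],cv2.COLOR_BGR2HSV),(4,140,40),(16,255,255))>0
k&=(np.hypot(W[...,0]-.4838,W[...,1]-.0025)<.04)&(W[...,2]>.113)&(W[...,2]<.13); Q=W[k]
for _ in range(3):
    m=Q[:,:2].mean(0); A=np.c_[Q[:,:2]-m,np.ones(len(Q))]; p=np.linalg.lstsq(A,Q[:,2],rcond=None)[0]; r=Q[:,2]-A@p; print(len(Q),m,'slope',p,r.std()); Q=Q[abs(r)<.002]
print('circle',cv2.minEnclosingCircle(Q[:,:2].astype(np.float32)))
x=c['frame'][230:340,230:350]; cv2.imwrite('pics/s5.png',cv2.resize(x,None,fx=5,fy=5,interpolation=cv2.INTER_CUBIC))
E
```

```text
328 [0.4856 0.0095] slope [ 0.0388 -0.0721  0.1158] 0.0007346087270620398
324 [0.4853 0.0094] slope [ 0.043  -0.071   0.1159] 0.0006778548025736203
323 [0.4852 0.0093] slope [ 0.0437 -0.0705  0.1159] 0.0006693865554573521
circle ((0.4842197597026825, 0.00555293308570981), 0.02765112929046154)
```

The orange dish rests near-level (plane-fit tilt about 4°, top about 116 mm) and roughly centred. Same push as before.

```bash

python3 -m handwheel '[{"dx":0.03,"dy":-0.1,"dz":0,"rx":0,"ry":0,"rz":0},{"dx":0,"dy":0,"dz":0,"rx":0,"ry":0,"rz":0},{"dx":0,"dy":0,"dz":0,"rx":0,"ry":0,"rz":0},{"dx":0,"dy":0,"dz":0,"rx":0,"ry":0,"rz":0},{"dx":0,"dy":0,"dz":0,"rx":0,"ry":0,"rz":0},{"dx":0,"dy":0,"dz":1.5,"rx":0,"ry":0,"rz":0},{"dx":0,"dy":0,"dz":1.5,"rx":0,"ry":0,"rz":0},{"dx":0,"dy":0,"dz":0,"rx":0,"ry":0,"rz":0}]' 0
python3 -m handwheel '[{"dx":0,"dy":0,"dz":0.4,"rx":0,"ry":0,"rz":0},{"dx":0,"dy":0,"dz":0.4,"rx":0,"ry":0,"rz":0},{"dx":0,"dy":0,"dz":0.4,"rx":0,"ry":0,"rz":0},{"dx":0,"dy":0,"dz":0.4,"rx":0,"ry":0,"rz":0},{"dx":0,"dy":0,"dz":0,"rx":0,"ry":0,"rz":0}]'
python3 -m handwheel '[{"dx":0,"dy":0,"dz":0.4,"rx":0,"ry":0,"rz":0},{"dx":0,"dy":0,"dz":0.4,"rx":0,"ry":0,"rz":0},{"dx":0,"dy":0,"dz":0.4,"rx":0,"ry":0,"rz":0},{"dx":0,"dy":0,"dz":0.4,"rx":0,"ry":0,"rz":0},{"dx":0,"dy":0,"dz":0,"rx":0,"ry":0,"rz":0},{"dx":0,"dy":0,"dz":0,"rx":0,"ry":0,"rz":0}]'
python3 -c "
from h import *
need(.4838,.0025,.0865,.448)"
```

```text
t: 20.65
position: [0.4823, 0.0027, 0.1224]
tcp_rot: [-3.139, 0.004, 0.448]
ft_force: [-0.2, -0.4, -0.4]
width: 0.0008
t: 21.28
position: [0.4845, 0.0025, 0.1092]
tcp_rot: [3.141, -0.001, 0.448]
ft_force: [0.7, -1.0, 1.3]
width: 0.0004
t: 22.02
position: [0.4844, 0.0025, 0.0932]
tcp_rot: [3.141, -0.001, 0.448]
ft_force: [0.9, -0.3, 2.4]
width: 0.0005
t 22.02 pos [0.4844 0.0025 0.0932] rot [ 3.1412e+00 -5.0000e-04  4.4800e-01] w 0.0005 F [ 0.9 -0.3  2.4]
shift cm [-0.05 -0.03  0.67] turn [ 0.    -0.001 -0.   ]
```

```bash

python3 -m handwheel '[{"dx":0,"dy":0,"dz":0.35,"rx":0,"ry":0,"rz":0},{"dx":0,"dy":0,"dz":0.32,"rx":0,"ry":0,"rz":0},{"dx":0,"dy":0,"dz":0,"rx":0,"ry":0,"rz":0},{"dx":0,"dy":0,"dz":0,"rx":0,"ry":0,"rz":0},{"dx":0,"dy":0,"dz":0.02,"rx":0,"ry":0,"rz":0}]'
python3 -c "
from h import *
need(.4838,.0025,.0863,.448)"
```

```text
t: 22.65
position: [0.4843, 0.0025, 0.0863]
tcp_rot: [3.141, -0.0, 0.448]
ft_force: [1.0, 0.0, 5.8]
width: 0.0005
t 22.65 pos [0.4843 0.0025 0.0863] rot [ 3.1413e+00 -5.0000e-04  4.4800e-01] w 0.0005 F [1.  0.  5.8]
shift cm [-0.05 -0.02  0.  ] turn [ 0. -0.  0.]
```

```bash

python3 -m handwheel '[{"dx":0,"dy":0,"dz":-1,"rx":0,"ry":0,"rz":0},{"dx":0,"dy":0,"dz":-3,"rx":0,"ry":0,"rz":0},{"dx":0,"dy":0,"dz":-3,"rx":0,"ry":0,"rz":0},{"dx":0,"dy":5,"dz":0,"rx":0,"ry":0,"rz":0},{"dx":0,"dy":3,"dz":0,"rx":0,"ry":0,"rz":0},{"dx":0,"dy":0,"dz":0,"rx":0,"ry":0,"rz":0},{"dx":0,"dy":0,"dz":0,"rx":0,"ry":0,"rz":0}]' 0
python3 - <<'E'
from h import *
np.set_printoptions(precision=4,suppress=True)
c=shot('wrist'); g=c['frame']; cv2.imwrite('pics/w5.png',cv2.resize(g[30:270,200:430],None,fx=2.6,fy=2.4,interpolation=cv2.INTER_CUBIC))
v,u=np.mgrid[:480,:640]; dx=u-c['cx'];dy=v-c['cy']; r=np.hypot(dx,dy)+1e-9; th=r/c['fx']; z=c['z_map']
P=np.stack([dx/r*np.tan(th)*z,dy/r*np.tan(th)*z,z],-1); W=(P-np.array(c['t']))@np.array(c['R'])
k=(np.hypot(W[...,0]-.4838,W[...,1]-.0025)<.017)&(z>0); Q=W[k]
A=np.c_[Q[:,:2]-Q[:,:2].mean(0),np.ones(len(Q))]; print('slope',len(Q),np.linalg.lstsq(A,Q[:,2],rcond=None)[0])
E
```

```text
t: 23.52
position: [0.5179, -0.069, 0.1555]
tcp_rot: [-3.14, 0.001, 0.448]
ft_force: [-0.2, 0.1, 0.1]
width: 0.0006
slope 2350 [-0.0017  0.0013  0.0891]
```

View pics/w5.png

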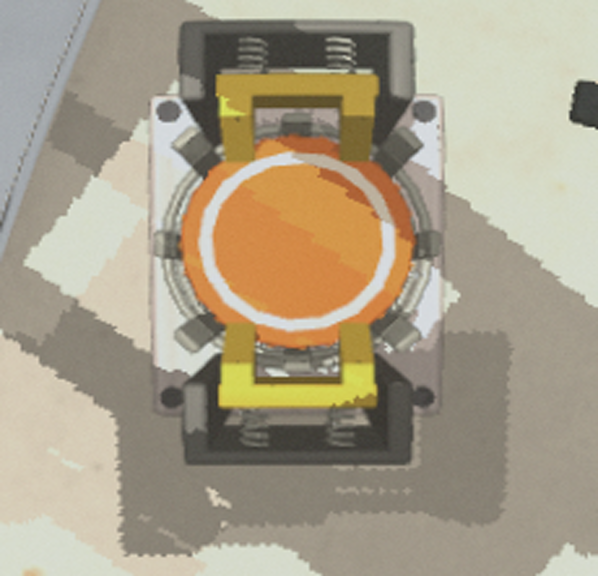

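Orange is locked: both prongs overlap its rim, it is level, and its top is at 0.089, the same as blue was. The arm is clear, so I'm handing in.

```bash
python3 -c "
from workcell import ctrl
print(ctrl.close_job(), ctrl.sense()['t'])"
```

```text
the job is handed in; nothing more can be done
the job is handed in; nothing more can be done
```

I set the blue dish on the magazine and pushed it in until it snapped under both clips, then did the same with the orange dish. I handed the job in at about 23.5 s of robot time with the arm clear; no verdict is reported.

- **Final checks:** After each push, the wrist picture showed both yellow clips closed over the dish rim. The dish top measured 89 mm (expected 90 mm, calibration good to about 2 mm), and tilt was under 0.003 rad.
- **Bystanders:** I did not re-measure the tube and vials at the end. The arm's path was planned clear of them, and no unexpected forces appeared.
- **What disagreed:**
  - My first two move calls were refused because the rows lacked all six keys.
  - Push forces read low: 1.3 to 2.4 N on the way in and 4.6 to 5.8 N at the bottom, against the 4 to 12 N quoted for passing the clips. I stopped by depth, as told.
  - Before its push, the orange dish showed about 4° of tilt in the side-camera fit, and it was level once locked.

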